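# Push a slotted packer under the clamp bridge

## Task

Push the slotted packer plate along the bench, fork end first, under the low blue bridge until the end of its slot is fully home against the bolt, leaving the plate flat and square to the bridge. Only push it: do not lift or tip it, and leave the small parts and the roll of tape around it where they are. Finish clear of it.

Things in the scene. Friction and masses are not known exactly. Their poses are not given: they have to be found in the camera images.
- bridge: Fixed blue bridge: bar 164 mm long (its y), 50 mm deep (x), underside 10.5 mm, top 28.5 mm above the bench; inner leg faces at y = +-60 mm, feet out to y = +-113 mm (14 mm high). A 14 mm bolt passes down its middle to the bench; it ends 52 mm up. Origin: on the bench at the bolt axis. The packer starts on its -x side and goes in along +x.
- packer: Loose aluminium plate 140 (x) x 90 (y) x 7 mm, about 0.35 kg, flat on the bench, fork end (x = +70 mm) roughly facing the bridge. Origin: centre of the underside, z up. Along the rear edge an upright lip, red on top, full width, 24 to 25.5 mm high, 6 to 8 mm thick, outer face at x = -70 to -71 mm.
- slot_end (a point): Point on the packer in the middle of its slot's square closed end, at x = +12 mm, y = 0 in the packer's frame, on the underside. The slot is 28 mm wide and open at the fork end, 58 mm long. When home, the bolt axis is 7 mm (the bolt's radius) from this point, towards the fork end.
- knob_1: Loose black control knob, 41 mm wide, 20 mm high, beside the lane; leave it. Origin at its underside.
- insulator_1: Loose white ceramic insulator, 20 mm wide, 22 mm high, beside the lane; leave it. Origin at its underside.
- thermostat_1: Loose small metal thermostat on a strap, 25 x 50 x 28 mm, beside the lane; leave it. Origin at its underside.
- tape_masking: Loose roll of cream masking tape lying flat, 104 mm wide, 25 mm high, beyond the bridge; leave it. Origin at its underside.

How it is judged:
On the way:
1. the packer's prongs are under the bridge, one on each side of the bolt (x of bridge in the frame of packer between 0.026 and 0.062 m and y of bridge in the frame of packer between -0.012 and 0.012 m), for 0.05 s.
At the end, for the whole second after the job is handed in: The packer lies flat and at rest under the bridge, bolt in its slot, the slot's end within 6 mm of the bolt, the plate square to the bridge within 0.12 rad (7 degrees); knob, insulator, thermostat and tape are within 15 mm of where they stood (x of bridge in the frame of packer between 0.012 and 0.025 m and y of bridge in the frame of packer between -0.011 and 0.011 m and angle between the x axis of packer and the x axis of bridge, either way round below 0.12 rad and angle between packer's own z axis and vertical below 0.03 rad and height (world z) of packer below 0.003 m and linear speed of packer below 0.01 m/s and distance of each of knob_1, insulator_1, thermostat_1, tape_masking from where it was at the start of the episode below 0.015 m); the robot touches nothing.
It fails at once if the packer is lifted off the bench or tipped (height (world z) of packer above 0.012 m or angle between packer's own z axis and vertical above 0.12 rad).
It fails at once if one of the small parts or the tape is knocked away (distance of any of knob_1, insulator_1, thermostat_1, tape_masking from where it was at the start of the episode above 0.015 m).
It also fails if it takes over 45 s, if anything falls off the work surface, if the arm or the gripper's body presses on something with over 40 N, if the wrist force passes 120 N, or if a joint passes its speed limit or range.

## Robot

A 6-joint arm with a two-finger parallel gripper is mounted at the origin on a cart in front of the work surface, level with it; the furniture and walls round the work are solid. World frame = base frame: x ahead of the robot, y to its left, z up, the work surface at z = 0. Lengths are in m, angles in rad, forces in N, time in s.
With the tool pointing down it reaches from about 0.275 to 0.825 m from the base axis. Payload 4.9 kg.
Tool frame: the origin (TCP) lies midway between the tips of the shut fingers; the grasp point (between the pads) lies 19 mm behind it (grip_point_offset is the distance from the TCP to the grasp point, in m); z points along the fingers, y is the line along which they close (so a half turn about z gives the same grasp; the last joint's range is limited). The gripper opens to 85 mm and grips with 20 to 120 N. Pads are 22 mm wide; open, the fingers measure 114 mm over their backs; the gripper's body (76 mm by 85 mm) begins 54 mm behind the grasp point. The pads swing forward as they close: fully open they stand 13 mm farther back than shut.
Start: joints at [-1.326, 0.326, -0.193, 1.052, 0, 1.437], TCP at [0.203, -0.511, 0.231] pointing down, gripper open.
Joint ranges: [-2.65, 2.65], [-0.97, 1.79], [-1.3, 1.35], [-1.93, 2.1], [-1.47, 1.37], [-3.14, 3.14]. Speed limits (rad/s): [2.57, 2.57, 3.14, 3.14, 3.14, 3.14].

## Interface

Orientations are given as a rotation vector (axis times angle).
In Python, from cell import * gives the robot as it stands. Calls block until the motion is done:
- movep(position, orientation): joint-space move of the TCP to a pose.
- move_l(position, velocity=0.15, rot=None, until_force=None): straight line of the TCP; rot=None keeps the orientation; velocity is the mean speed in m/s. With until_force (N) it stops when the force on the tool has changed by that much, and returns True; else False.
- set_joints(angles): joint-space move.
- let_go() and grab(newtons=None): open the fingers fully, or close them until they stop; newtons is the grip in N (None keeps the last).
- sleep(seconds).
- ik(position, orientation): joint angles nearest the present ones, or None.
- get_state(): the state.
- grab_frame(name): name is "scene" or "top"; returns a dict with "img" (384x512x3 uint8, red, green, blue), "fx", "fy", "cx", "cy" (pixels), "k1" (the pictures are not rectified: a ray, as slopes to the right and down, at radius r is drawn at 1 + k1 r^2 times it, then the intrinsics apply), "cam_to_world" (4x4, takes a point from camera to world coordinates). Camera axes: x right, y down, z forward; pixel columns grow to the right and rows downward; lengths in m; the calibration is good to about 2 mm. A picture is of the moment at which its call begins. There is no depth.
A pose or a line that the arm cannot do raises MotionError and nothing moves.
- sign_off(): hands the job in; it is judged then, once.
Trained networks look in the newest picture that a camera, given by its name, has taken for a name from the list of things; names that differ only in an ending like _2 or _b are one class to them, and where a whole thing is asked for, a point or a joint stands for the part that bears it (a point fixed in the world has none). Each returns a list of dicts, best first, with "score" (0 to 1); they miss things now and then, are a little off and sometimes report something else, mostly with a low value. They report only what shows in the picture. A call takes as long as a camera call.
- spot_in(camera, name): "centre" ([column, row] in pixels, amid what is visible of it).
- silhouettes(camera, name): "mask" (384x512 bool, what is visible of it) and "centre" ([column, row] in pixels, amid what is visible of it).
- tip_of(camera, name): "centre" ([column, row] in pixels: a listed point, or the origin of a listed thing).
The state is a dict: "clock": time; "q": joint angles; "joint_velocities": joint speeds; "tau": joint torques, N m; "position": TCP position; "eef_rot": TCP orientation; "contact_force": force on the tool from outside, world axes, zero at the start; "wrist_torque": the same for the moment, N m; "finger_gap": opening from 0.0 (shut) to 1.0 (fully open); "grasp_force": force on a finger pad.
Only numpy, scipy, OpenCV 4.12 (cv2) and the standard library are available. Lean on these libraries where they do the work, as an engineer would, in place of code of your own. Each camera call takes 0.05 s, during which the arm holds its last target. There are 200 camera calls.

## Working session

There is one attempt and no reset: what is moved stays moved. The work goes in short steps, each a Python script; the robot and the scene stay as the last script left them, time stands still between calls to the robot, and variables do not carry over. Pictures are saved under pics/ and viewed, at most 10 in all, crops included, and the job is handed in when it is done.

```bash
mkdir -p pics; cat > h.py <<'E'
from cell import *
import numpy as np, cv2
def ray(f,px):
    K=np.array([[f['fx'],0,f['cx']],[0,f['fy'],f['cy']],[0,0,1]])
    d=np.array([(px[0]-f['cx'])/f['fx'],(px[1]-f['cy'])/f['fy']]);u=d.copy()
    for _ in range(20): u=d/(1+f['k1']*(u@u))
    T=np.array(f['cam_to_world']); return T[:3,3],T[:3,:3]@np.array([u[0],u[1],1])
def onz(f,px,z):
    o,d=ray(f,px); return (o+d*(z-o[2])/d[2])
def proj(f,P):
    T=np.array(f['cam_to_world']); c=T[:3,:3].T@(np.array(P)-T[:3,3]); u=c[:2]/c[2]; u=u*(1+f['k1']*(u@u))
    return [f['fx']*u[0]+f['cx'],f['fy']*u[1]+f['cy']]
E
python3 - <<'E'
from h import *
F={}
for c in("scene","top"):
    f=grab_frame(c);F[c]=f;cv2.imwrite(f'pics/{c}0.png',f['img'][:,:,::-1])
    print(c,np.round(np.array(f['cam_to_world']),3).tolist(),f['fx'],f['k1'])
    for n in("bridge","packer","slot_end","knob_1","insulator_1","thermostat_1","tape_masking"):
        r=tip_of(c,n)[:2]; print(n,[(np.round(a['centre'],1),round(a['score'],2),onz(f,a['centre'],0).round(4)) for a in r])
print(get_state())
E
```

```text
scene [[-0.507, -0.529, 0.681, -0.252], [-0.862, 0.29, -0.416, 0.601], [0.022, -0.798, -0.603, 0.776], [0.0, 0.0, 0.0, 1.0]] 484.7652329227914 0.002290871066513543
bridge [(array([200.4, 226.5]), 0.72, array([ 0.5512,  0.2706, -0.    ])), (array([261.4, 207.7]), 0.68, array([0.541 , 0.1081, 0.    ]))]
packer [(array([360.6, 181.9]), 0.92, array([ 0.505 , -0.1819,  0.    ])), (array([199.6, 226.4]), 0.38, array([0.5524, 0.2721, 0.    ]))]
slot_end [(array([358.7, 181.6]), 0.79, array([ 0.5085, -0.1782,  0.    ]))]
knob_1 [(array([308.9, 157.1]), 0.65, array([ 0.6709, -0.1284,  0.    ]))]
insulator_1 [(array([316.9, 227.6]), 0.63, array([ 0.413 ,  0.0299, -0.    ]))]
thermostat_1 [(array([266.2, 168.1]), 0.49, array([0.6828, 0.0085, 0.    ]))]
tape_masking [(array([202. , 226.9]), 0.7, array([0.5481, 0.2679, 0.    ])), (array([319.1, 230. ]), 0.46, array([ 0.4035,  0.0303, -0.    ]))]
top [[0.011, -0.993, 0.117, 0.413], [-1.0, -0.01, 0.007, 0.088], [-0.005, -0.117, -0.993, 1.1], [0.0, 0.0, 0.0, 1.0]] 467.6080268200063 -0.13458246690279335
bridge [(array([255.9, 188.5]), 0.9, array([0.5
[... 541 characters left out ...]
.    ]))]
{'clock': 0.8, 'q': array([-1.32618824e+00,  3.26165267e-01, -1.92605807e-01,  1.05199721e+00,
       -6.84081798e-06,  1.43662045e+00]), 'joint_velocities': array([ 0.00100768,  0.0002741 , -0.0007988 ,  0.00011238,  0.00108054,
        0.00057385]), 'tau': array([-1.28152260e-03, -4.43276525e+01,  2.62744492e+01,  8.90910906e-04,
       -2.12136270e-04, -6.26204624e-06]), 'position': array([ 0.20341018, -0.51102155,  0.23129756]), 'eef_rot': array([ 3.08538960e+00,  5.91436496e-01, -8.29834785e-06]), 'contact_force': array([ 1.11260163,  0.41704053, -0.18633696]), 'wrist_torque': array([-0.02631784, -0.03554647,  0.03508263]), 'grasp_force': 0.0, 'finger_gap': 1.0043873425870706}
```

View pics/top0.png

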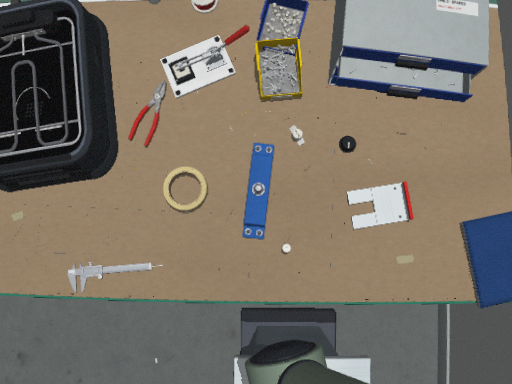

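View pics/scene0.png

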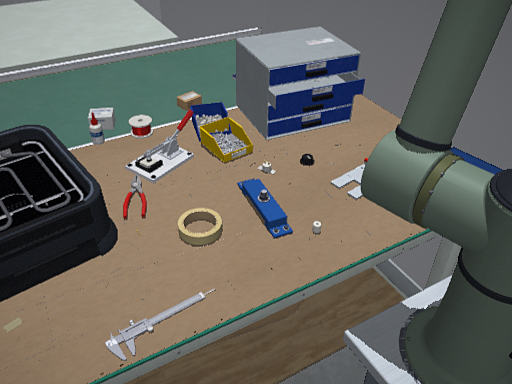

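The top view shows the bridge with its bolt at about (258,188), and the packer at (380,205) with its fork facing the bridge and its red lip at (408,201). The scene view shows the arm partly hiding the packer. I'll get the poses by fitting the known models to the masks.

```bash
cat >> h.py <<'E'
from scipy.optimize import minimize
B=lambda x0,x1,y0,y1,z0,z1:np.array([[x,y,z] for x in(x0,x1) for y in(y0,y1) for z in(z0,z1)])/1000
PACK=[B(-70,12,-45,45,0,7),B(12,70,14,45,0,7),B(12,70,-45,-14,0,7),B(-70.5,-63.5,-45,45,0,25)]
BRID=[B(-25,25,-82,82,10.5,28.5),B(-25,25,60,113,0,14),B(-25,25,-113,-60,0,14),B(-5.5,5.5,-5.5,5.5,0,52)]
def place(p,P):
    c,s=np.cos(p[2]),np.sin(p[2]); return P@np.array([[c,s,0],[-s,c,0],[0,0,1]])+[p[0],p[1],0]
def draw(f,solids,p,S=4):
    m=np.zeros((384*S,512*S),np.uint8)
    for s in solids:
        q=np.array([proj(f,P) for P in place(p,s)])
        cv2.fillConvexPoly(m,cv2.convexHull(np.round(((q+.5)*S-.5)*16).astype(np.int32)),1,shift=4)
    return m
def fit(f,mask,solids,p0,S=4):
    M=cv2.resize(mask.astype(np.float32),None,fx=S,fy=S,interpolation=cv2.INTER_LINEAR)>.5
    def cost(p):
        m=draw(f,solids,p,S)>0; return 1-(m&M).sum()/(m|M).sum()
    best=None
    for a in(-.1,0,.1):
        q=np.array(p0)+[0,0,a]
        r=minimize(cost,q,method='Nelder-Mead',options=dict(initial_simplex=[q,q+[.01,0,0],q+[0,.01,0],q+[0,0,.06]],xatol=1e-4,fatol=1e-4))
        if best is None or r.fun<best.fun: best=r
    return best.x,1-best.fun
def look(cam,name,solids,p0):
    f=grab_frame(cam); r=silhouettes(cam,name)
    return f,r,fit(f,r[0]['mask'],solids,p0)
def rel(b,p):
    d=np.array(b[:2])-p[:2];c,s=np.cos(p[2]),np.sin(p[2]); return [c*d[0]+s*d[1],-s*d[0]+c*d[1],b[2]-p[2]]
E
python3 - <<'E'
from h import *
f,r,b=look("top","bridge",BRID,[.543,.11,1.5]);print('top b',b,r[0]['score'])
f,r2,p=look("top","packer",PACK,[.509,-.186,1.5]);print('top p',p,r2[0]['score'])
g,r3,b2=look("scene","bridge",BRID,[.543,.11,1.5]);print('scene b',b2,r3[0]['score'])
print('rel',rel(b[0],p[0]))
im=f['img'][:,:,::-1].copy();im=cv2.resize(im,None,fx=4,fy=4,interpolation=cv2.INTER_CUBIC)
for S,q in((BRID,b[0]),(PACK,p[0])):
    c,_=cv2.findContours(draw(f,S,q),cv2.RETR_LIST,cv2.CHAIN_APPROX_NONE);cv2.drawContours(im,c,-1,(0,200,0),1)
cv2.imwrite('pics/fit.png',im[480:1040,920:1700])
for n in("knob_1","insulator_1","thermostat_1"):
    grab_frame("top");m=silhouettes("top",n);print(n,[(a['centre'],a['score'],onz(f,a['centre'],.01).round(3)) for a in m[:1]])
E
```

```text
top b (array([0.53697125, 0.10605276, 1.46075378]), np.float64(0.9562132576525441)) 0.96
top p (array([ 0.50558891, -0.18061093,  1.73212284]), np.float64(0.9351179132920439)) 0.82
scene b (array([0.54135562, 0.10380011, 1.45469284]), np.float64(0.882469954413593)) 0.89
rel [np.float64(0.2779005181205044), np.float64(-0.0770209482041454), np.float64(-0.27136906296065133)]
knob_1 [([350.8, 142.6], 0.72, array([ 0.655, -0.115,  0.01 ]))]
insulator_1 []
thermostat_1 [([297.1, 134.5], 0.6, array([0.673, 0.013, 0.01 ]))]
```

View pics/fit.png

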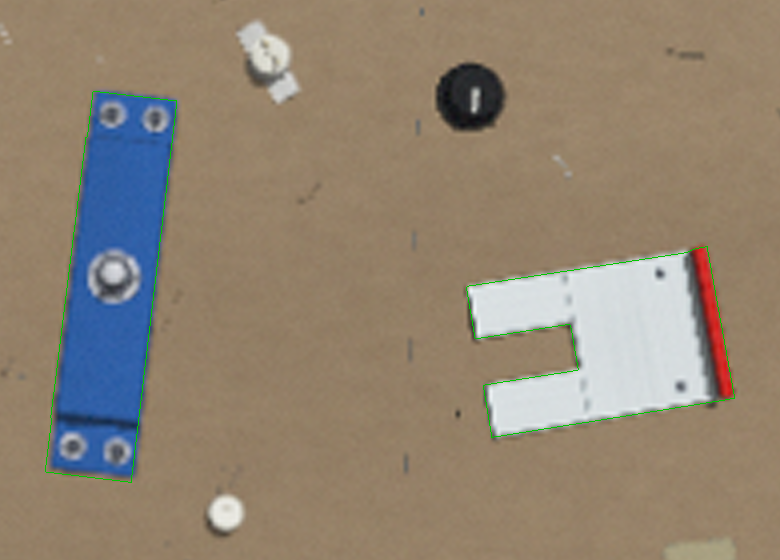

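The fit matches to within about a pixel. The packer centre already lies on the bridge axis, so it only needs about -0.27 rad of yaw. I'll push on the lip's left end to turn it, then look again.

```bash
cat >> h.py <<'E'
from scipy.spatial.transform import Rotation as R
BR=np.array([.5375,.1058,1.460])
def W(x,y,z): return place(BR,np.array([[x,y,z]]))[0]
def rotv(a,flip=0):
    a=a+BR[2]+flip*np.pi; x=[np.cos(a),np.sin(a),0]; z=[0,0,-1]
    return R.from_matrix(np.array([x,np.cross(z,x),z]).T).as_rotvec()
def report(p0,cam="top"):
    f,r,(p,iou)=look(cam,"packer",PACK,p0); print('packer',p.round(4),'iou',round(iou,3),'bridge in packer',np.round(rel(BR,p),4)); return f,p
E
python3 - <<'E'
from h import *
P=W(-.406,.022,.12)
js=[ik(P,rotv(0,k)) for k in(0,1)]; print(js)
k=min((k for k in(0,1) if js[k] is not None),key=lambda k:abs(js[k]-get_state()['q']).max())
print(k)
grab(20); movep(P,rotv(0,k)); move_l(W(-.406,.022,.008),.12)
move_l(W(-.385,.022,.008),.08)
print(get_state()['position'],get_state()['finger_gap'],get_state()['clock'])
print(move_l(W(-.358,.022,.008),.04,until_force=25))
f,p=report([.5056,-.17,1.6]);print(get_state()['contact_force'],get_state()['clock'])
cv2.imwrite('pics/p1.png',cv2.resize(f['img'][120:300,230:470,::-1],None,fx=3,fy=3))
E
```

```text
[array([-0.69306081,  0.43496221, -0.33586552,  0.7999686 ,  0.        ,
        0.98853184]), array([-6.93060815e-01,  4.34962210e-01, -3.35865518e-01,  7.99968598e-01,
        4.44089210e-16, -2.15306081e+00])]
0
[ 0.47321752 -0.27363498  0.00825153] 0.0014506007499584632 5.0083
False
packer [ 0.5125 -0.1641  1.6642] iou 0.946 bridge in packer [ 0.2664 -0.05   -0.2042]
[-0.3979928   0.4278149  -0.11759853] 5.9333
```

View pics/p1.png

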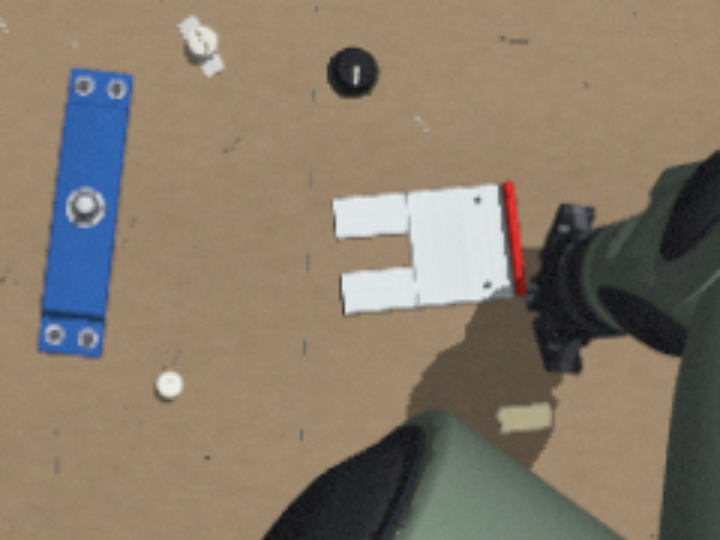

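The packer has turned from 1.73 to 1.66 rad and drifted 5 mm to the right because of drag at the corner. I'll keep pushing with a leftward component, which corrects both.

```bash
python3 - <<'E'
from h import *
p=np.array([.5125,-.164,1.64])
for x,y in((-.340,.032),(-.322,.042)):
    move_l(W(x,y,.008),.04,until_force=25)
    f,p=report(p); d=p[:2]-BR[:2]; c,s=np.cos(BR[2]),np.sin(BR[2]); print('in bridge',np.round([c*d[0]+s*d[1],-s*d[0]+c*d[1],p[2]-BR[2]],4),get_state()['clock'])
    if abs(p[2]-BR[2])<.06: break
E
```

```text
packer [ 0.5161 -0.1522  1.5148] iou 0.96 bridge in packer [ 0.2588 -0.007  -0.0548]
in bridge [-0.2588 -0.0072  0.0548] 6.7
```

```bash
cat >> h.py <<'E'
def tool(pose,back=0):
    x,y,a=pose; L=.0705+.0115+back; return W(x-L*np.cos(a),y-L*np.sin(a),.008),rotv(a)
def inb(p):
    d=p[:2]-BR[:2]; c,s=np.cos(BR[2]),np.sin(BR[2]); return np.array([c*d[0]+s*d[1],-s*d[0]+c*d[1],p[2]-BR[2]])
E
python3 - <<'E'
from h import *
a=np.array([-.2588,-.0072,.0548])
move_l(W(-.366,.030,.008),.1)
P,r=tool(a,.020); move_l(P,.1,rot=r)
b=np.array([-.165,-.0022,.052])
P,r=tool(b); print(move_l(P,.05,rot=r,until_force=25))
f,p=report([.52,-.06,1.5]); print('in bridge',inb(p).round(4),get_state()['clock'])
cv2.imwrite('pics/p2.png',cv2.resize(f['img'][120:300,230:470,::-1],None,fx=3,fy=3))
E
```

```text
False
packer [ 0.5197 -0.0608  1.5151] iou 0.956 bridge in packer [ 0.1673 -0.0084 -0.0551]
in bridge [-0.1675 -0.0008  0.0551] 10.2167
```

View pics/p2.png

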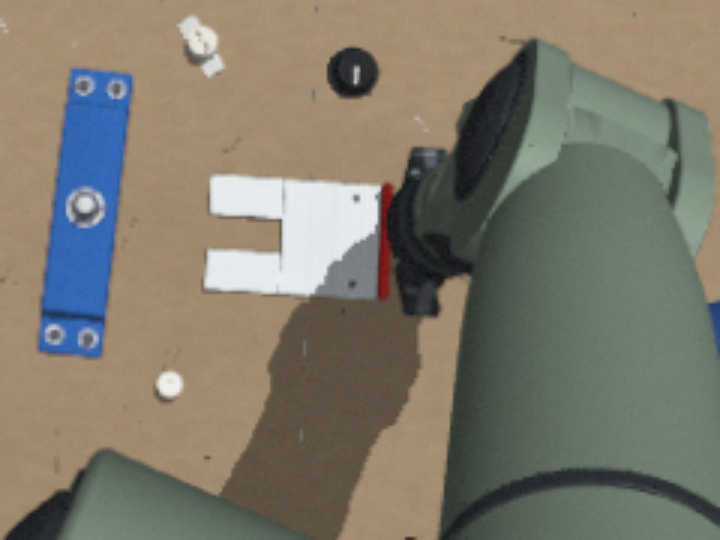

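Pushing is stable: the plate is straight ahead of the fingers and lags by 2.5 mm. Next I'll push it forward to the bridge edge while squaring it up.

```bash
python3 - <<'E'
from h import *
P,r=tool([-.105,.0012,.0],-.0025); print(move_l(P,.05,rot=r,until_force=25))
f,p=report([.53,.0,1.46]); print('in bridge',inb(p).round(4),get_state()['clock'])
P,r=tool([-.078,.001,.0],-.0025); print(move_l(P,.05,rot=r,until_force=15))
f,p=report([.53,.03,1.46]); print('in bridge',inb(p).round(4),get_state()['clock'])
cv2.imwrite('pics/p3.png',cv2.resize(f['img'][120:300,230:470,::-1],None,fx=3,fy=3))
E
```

```text
False
packer [0.5231 0.0028 1.4619] iou 0.927 bridge in packer [ 0.1039 -0.0031 -0.0019]
in bridge [-0.1039  0.0029  0.0019] 11.725
False
packer [0.5261 0.0311 1.4641] iou 0.806 bridge in packer [ 0.0755 -0.0034 -0.0041]
in bridge [-0.0755  0.0031  0.0041] 12.5167
```

View pics/p3.png

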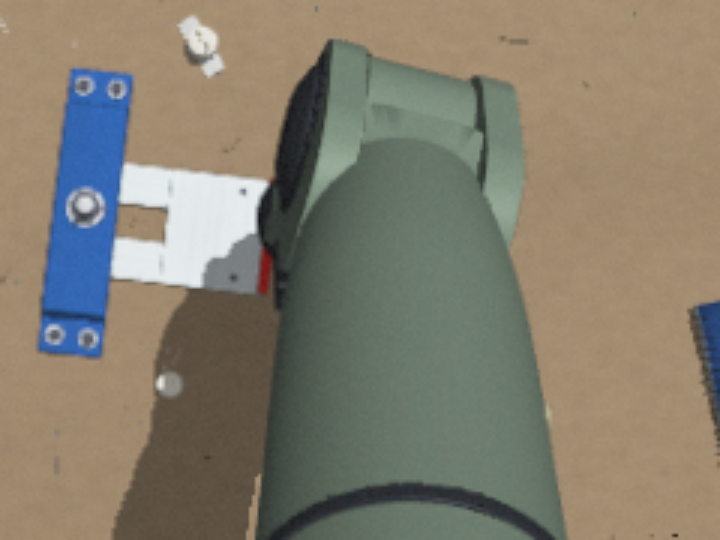

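The prong tips are at the bridge edge (115,180 and 115,260) on either side of the bolt, and the plate is square and about 3 mm off centre, well inside the 7 mm slot clearance. I'll push it home with a force stop.

```bash
python3 - <<'E'
from h import *
P,r=tool([-.035,.0018,.0],-.0025); print(move_l(P,.05,rot=r,until_force=15))
print(inb(get_state()['position']).round(4)[:2])
P,r=tool([-.013,.0014,.0],-.0025); print(move_l(P,.02,rot=r,until_force=10))
s=get_state();x=inb(s['position']);print(x.round(4)[:2],'implied COM x',x[0]+.0795,s['contact_force'],s['clock'])
q=x[:2]
move_l(W(q[0]-.03,q[1],.008),.08); move_l(W(q[0]-.04,q[1],.16),.15)
movep(W(q[0]-.25,q[1],.2),r)
print('t',get_state()['clock'])
f=grab_frame("top"); cv2.imwrite('pics/p4.png',cv2.resize(f['img'][110:290,180:420,::-1],None,fx=3,fy=3,interpolation=cv2.INTER_CUBIC))
m=silhouettes("top","packer")[0]['mask']; 
# fit with the bridge's area masked out
occ=draw(f,BRID,BR,1)>0
from scipy.optimize import minimize
O=cv2.resize(occ.astype(np.uint8),None,fx=4,fy=4)>0; M=(cv2.resize(m.astype(np.float32),None,fx=4,fy=4)>.5)&~O
def c(p):
    d=(draw(f,PACK,p)>0)&~O; return 1-(d&M).sum()/(d|M).sum()
q=np.array(place(BR,np.array([[-.02,.001,0]]))[0]);q[2]=BR[2]
R_=minimize(c,q,method='Nelder-Mead',options=dict(initial_simplex=[q,q+[.01,0,0],q+[0,.01,0],q+[0,0,.06]],xatol=1e-4,fatol=1e-4))
print(1-R_.fun,inb(R_.x).round(4),'bridge in packer',np.round(rel(BR,R_.x),4))
E
```

```text
False
[-0.114  0.002]
True
[-0.099   0.0018] implied COM x -0.01946852631358835 [ 0.58815065 -1.44895722  0.38292562] 14.3583
t 16.9083
0.9633248500272678 [-0.0191  0.0033  0.0003] bridge in packer [ 0.0191 -0.0033 -0.0003]
```

View pics/p4.png

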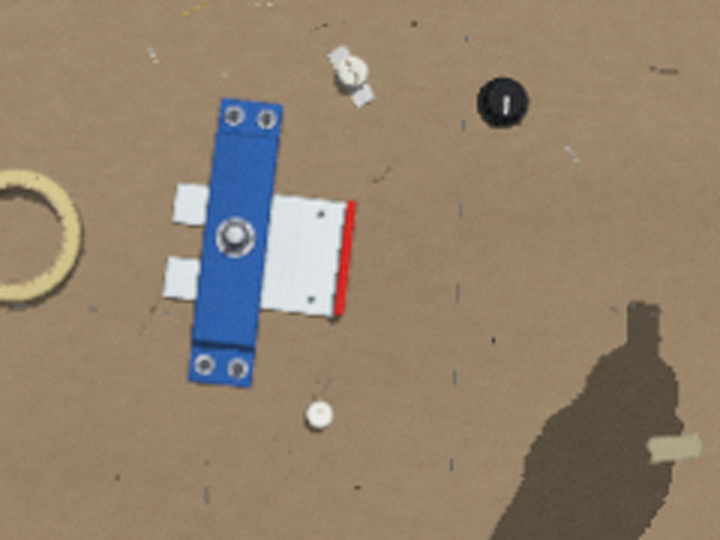

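The prongs stick out past the bridge on both sides of the bolt, at (190,205) and (182,278). The fit puts the bridge at (19.1, -3.3) mm in the packer frame, with the plate square, the small parts where they were, and the arm clear.

```bash
python3 -c "
from cell import *
print(sign_off())"
```

```text
the job is handed in; nothing more can be done
None
```

The packer is home against the bolt and the job is handed in at about 17 s on the robot clock: by the last picture the bolt is 19.1 mm ahead of the packer's origin (19 mm is home), 3.3 mm off centre and square within 0.001 rad, with the small parts and tape where they were and the arm clear.

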